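# Lay out the teaspoon, then find the full canister by its weight

### The job

Set out for making coffee: lay the loose teaspoon flat in the spoon tray, in the free half beside the spoon that is already there, parallel to it without touching it, with the bowls at the same end. Then find by lifting which of the three look-alike closed canisters in the stand is the heaviest - the full one - taking them by the knobs on their lids, and finish while holding that one upright, still, a good 10 cm above its place in the stand; do not put it down or let it go. The other two must stand upright in the wells they came from, and nothing else is to be shoved about or knocked over.

Things in the scene. Friction and masses are not known exactly. Their poses are not given: they have to be found in the camera images.
- canister_1_center (a point): closed sage-green canister with wooden lid; three look-alikes of different weight (the heaviest over 0.6 kg, the others under 0.45 kg), in any well. Round, 82 mm wide, 100 mm tall; flat lid top 83 mm above the foot; on it the bud-shaped knob, 17 mm high, 19 mm at its widest, pointed on top, the only part narrow enough to grip (lid stuck tight). Point on the axis, 50 mm above the foot, 41 mm below mid-knob; z up
- canister_2_center (a point): closed sage-green canister with wooden lid; three look-alikes of different weight (the heaviest over 0.6 kg, the others under 0.45 kg), in any well. Round, 82 mm wide, 100 mm tall; flat lid top 83 mm above the foot; on it the bud-shaped knob, 17 mm high, 19 mm at its widest, pointed on top, the only part narrow enough to grip (lid stuck tight). Point on the axis, 50 mm above the foot, 41 mm below mid-knob; z up
- canister_3_center (a point): closed sage-green canister with wooden lid; three look-alikes of different weight (the heaviest over 0.6 kg, the others under 0.45 kg), in any well. Round, 82 mm wide, 100 mm tall; flat lid top 83 mm above the foot; on it the bud-shaped knob, 17 mm high, 19 mm at its widest, pointed on top, the only part narrow enough to grip (lid stuck tight). Point on the axis, 50 mm above the foot, 41 mm below mid-knob; z up
- canister_1: the canister of point canister_1_center; origin at the middle of its foot, z up
- canister_2: the canister of point canister_2_center; origin at the middle of its foot, z up
- canister_3: the canister of point canister_3_center; origin at the middle of its foot, z up
- stand: fixed dark wooden plank, 112 x 322 x 16 mm. Origin at the centre of its underside, x across, y along it, z up. Three round wells for the canisters, 90 mm wide, 8 mm deep, at y = -102, 0 and +102 mm; well floors are 8 mm above the origin, so a seated canister's centre point is at z = +58 mm
- hob_cover: fixed light wooden cover over the stove, 370 x 690 mm, the flat surface on which all this stands; its top is 45 mm above its origin (world z about 0.0465)
- tray: fixed low wooden spoon tray, 180 x 150 mm, rim 13 mm high and 6 mm thick, floor 6 mm thick. Origin at the centre of its underside; x along its long side, y across, z up. Its own spoon lies along x at y about +35 mm, bowl towards +x; the half from y = -10 to -60 mm is free (aim at about -22 mm)
- spoon_center (a point): the loose metal teaspoon, 130 mm long, 27 mm wide at the bowl, narrowing to the handle end, 11 mm high, 20 g, lying flat on the cover. Point at its middle, 5.5 mm above what it lies on; x along it towards the bowl, z up. Its arched handle is 10 mm wide and its sides upright there: pinch it across the middle, tips low
- spoon_bowl (a point): point in the bowl of the loose teaspoon, 50 mm from spoon_center towards the bowl end
- spoon: the loose teaspoon; origin on its underside at its middle, x towards the bowl
- tray_spoon_center (a point): middle of the like teaspoon that already lies in the tray, 5.5 mm above the tray floor; x towards its bowl. Stays where it is
- tray_spoon: the teaspoon that already lies in the tray; origin on its underside at its middle, x towards its bowl
- cup: green and white cup, 96 x 122 x 56 mm, a bystander at the cover's near right corner; origin under its middle
- bowl: small steel bowl, 92 mm across, 36 mm high, a bystander near the cover's front edge; origin under its middle
- tumbler: steel tumbler, 68 mm across, 92 mm tall, a bystander at the cover's far left corner; origin under its middle

How it is judged:
By the outcome, as a careful person would: the job done as asked, in the order asked, and still so for the second after the job is handed in, while the arm keeps its last pose, push and grip.
It also fails if it takes over 66 s, if anything falls off the work surface, if the arm or the gripper's body presses on something with over 40 N, if the wrist force passes 120 N, or if a joint passes its speed limit or range.

### The arm

A 6-joint arm with a two-finger parallel gripper is mounted at the origin on a cart in front of the work surface, level with it; the furniture and walls round the work are solid. World frame = base frame: x ahead of the robot, y to its left, z up, the work surface at z = 0. Lengths are in m, angles in degrees, forces in N, time in s.
With the tool pointing down it reaches from about 0.15 to 0.775 m from the base axis. Payload 6.1 kg.
Tool frame: the origin (TCP) lies at the very end of the fingers, on their centre line; the grasp point (between the pads) lies 19 mm behind it (ctrl.pinch_z is the distance from the TCP to the grasp point, in m); z points along the fingers, y is the line along which they close (so a half turn about z gives the same grasp; the last joint's range is limited). The gripper opens to 85 mm and grips with 20 to 120 N. Pads are 22 mm wide; open, the fingers measure 114 mm over their backs; the gripper's body (76 mm by 85 mm) begins 54 mm behind the grasp point. The pads swing forward as they close: fully open they stand 13 mm farther back than shut.
Start: joints at [63.197, 7.208, -2.269, 80.523, 0, 90], TCP at [0.237, 0.469, 0.231] pointing down, gripper open.
Joint ranges: [-155.77, 155.77], [-54.66, 111.73], [-72.52, 77.12], [-102.08, 115.82], [-83.92, 84.16], [-180, 180]. Speed limits (degrees/s): [136.94, 136.94, 172.46, 180, 180, 180].

### API

Orientations are given as [roll, pitch, yaw] about the fixed x, y, z axes, in that order (R = Rz(yaw) Ry(pitch) Rx(roll)).
In Python, from rig import status, vision, ctrl gives the robot as it stands.
- The arm moves only by the shell command python3 -m creep 'ROWS'. ROWS is JSON, a list of rows, each an object of numbers: "tx", "ty", "tz": the shift along the world's x, y, z in units of 0.08 m (1.0 is 0.08 m); "ax", "ay", "az": the turn, a rotation vector about the world's x, y, z in units of 60 degrees (1.0 is 60 degrees); "jaw": the closure, from -1 (fully open) to 1 (shut). In form: [{"tx": .., "ty": .., "tz": .., "ax": .., "ay": .., "az": .., "jaw": ..}, ...]. A call has 1 to 5 rows; each row shifts and turns the commanded pose from where the row before left it; what a row does not reach is not made up. A row lasts 1/12 s, in which the tool goes at most 41.7 mm and 7.16 degrees, less where a joint would pass 70% of its speed; a pose out of reach is approached as far as the arm can. A call with a number of a shift or a turn outside -1 to 1 is refused whole. A call with a gripper value outside its range is refused whole. The fingers move at their own pace and stop on an object; the grip force is fixed at half the most. Time passes only in rows, so rows that do not move let the fingers close. It gives the time, the measured TCP pose, the force, the opening and the grip force at its end, in the units of the state.
- status.sense(): the state, without advancing time (a new reading comes with each control period).
- vision.grab_frame(name): name is "scene" or "top" or "wrist"; returns the picture (480x640x3 uint8, blue, green, red); there is no depth.
- vision.camera_params(name): a dict with "fovy" (degrees; the focal length in pixels is half the picture's height over the tangent of half this angle, whatever the lens; pixels are square), "cx", "cy" (the principal point, pixels), "T" (4x4, takes a point from camera to world coordinates); the wrist camera has in their place "T_tool_cam" (4x4, takes a point from camera to tool coordinates, whose origin is the TCP and whose axes are the flange's). Camera axes: x right, y up, looking along -z (the intrinsics and any distortion apply to the point x, -y, -z); pixel columns grow to the right and rows downward; lengths in m; the calibration is good to about 2 mm. A picture is of the moment at which its call begins: read the wrist's pose just before it. camera_params takes no time and is no camera call.
- ctrl.sign_off(): hands the job in; it is judged then, once.
Trained networks look in the newest picture that a camera, given by its name, has taken for a name from the list of things; names that differ only in an ending like _2 or _b are one class to them, and where a whole thing is asked for, a point or a joint stands for the part that bears it (a point fixed in the world has none). Each returns a list of dicts, best first, with "conf" (0 to 1); they miss things now and then, are a little off and sometimes report something else, mostly with a low value. They report only what shows in the picture. A call takes as long as a camera call.
- vision.cut_out(camera, thing): "mask" (480x640 bool, what is visible of it) and "position" ([row, column] in pixels, amid what is visible of it).
The state is a dict: "time_s": time; "q": joint angles; "joint_velocities": joint speeds; "joint_torque": joint torques, N m; "tcp_pos": TCP position; "tcp_rot": TCP orientation; "wrist_force": force on the tool from outside, world axes, zero at the start; "wrist_torque": the same for the moment, N m; "grip_width": finger opening in m; "gripper_force": force on a finger pad.
Only numpy, scipy, OpenCV 4.12 (cv2) and the standard library are available. Lean on these libraries where they do the work, as an engineer would, in place of code of your own. Each camera call takes 0.05 s, during which the arm holds its last target. There are 200 camera calls.

## Working session

There is one attempt and no reset: what is moved stays moved. The work goes in short steps, Python scripts to look and compute and a shell command to move; the robot and the scene stay as the last step left them, time stands still between calls to the robot, and variables do not carry over. Pictures are saved under pics/ and viewed, at most 10 in all, crops included, and the job is handed in when it is done.

```bash
mkdir -p pics; ls; cat > h.py <<'E'
import numpy as np, cv2
from rig import status, vision, ctrl
from scipy.spatial.transform import Rotation as Ro
def camT(name):
    p=vision.camera_params(name)
    if 'T' in p: return p,np.array(p['T'])
    s=status.sense(); T=np.eye(4); T[:3,:3]=Ro.from_euler('xyz',s['tcp_rot'],degrees=True).as_matrix(); T[:3,3]=s['tcp_pos']
    return p,T@np.array(p['T_tool_cam'])
def ray(name,rc,z,pT=None):
    p,T=pT or camT(name); f=240/np.tan(np.radians(p['fovy'])/2)
    r,c=rc; d=T[:3,:3]@np.array([(c-p['cx'])/f,-(r-p['cy'])/f,-1.]); o=T[:3,3]
    return o+d*(z-o[2])/d[2]
def maskpts(name,mask,z,pT=None):
    rr,cc=np.nonzero(mask); p,T=pT or camT(name); f=240/np.tan(np.radians(p['fovy'])/2)
    D=np.c_[(cc-p['cx'])/f,-(rr-p['cy'])/f,-np.ones(len(rr))]@T[:3,:3].T; o=T[:3,3]
    return (o+D*((z-o[2])/D[:,2])[:,None])[:,:2]
E
python3 - <<'E'
from h import *
s=status.sense(); print({k:np.round(v,3) for k,v in s.items()}, ctrl.pinch_z)
for n in ('scene','top','wrist'):
    p=vision.camera_params(n); print(n,{k:np.round(v,3).tolist() if not isinstance(v,str) else v for k,v in p.items()})
for n in ('scene','top'):
    cv2.imwrite(f'pics/{n}0.png',vision.grab_frame(n))
    for t in ('canister_1_center','canister_1','stand','tray','spoon_center','spoon_bowl','spoon','tray_spoon_center','tray_spoon','bowl','cup','tumbler'):
        print(n,t,[(round(d['conf'],2),np.round(d['position']).tolist(),int(d['mask'].sum())) for d in vision.cut_out(n,t)][:4])
E
```

```text
pics
{'time_s': np.float64(0.0), 'q': array([ 6.3199e+01,  7.2420e+00, -2.3270e+00,  8.0522e+01, -1.0000e-03,
        9.0000e+01]), 'joint_velocities': array([ 0.036, -0.017,  0.019,  0.02 ,  0.071,  0.019]), 'joint_torque': array([-2.0000e-03, -4.3591e+01,  3.5293e+01,  1.7000e-02, -0.0000e+00,
        0.0000e+00]), 'tcp_pos': array([0.237, 0.468, 0.231]), 'tcp_rot': array([-1.79909e+02,  1.00000e-03,  1.53199e+02]), 'wrist_force': array([-0.415, -0.445, -0.417]), 'wrist_torque': array([-0.019, -0.06 ,  0.039]), 'gripper_force': np.float64(0.0), 'grip_width': np.float64(0.085)} 0.0187
scene {'fovy': 42.875, 'cx': 315.174, 'cy': 239.259, 'T': [[0.743, 0.377, -0.554, -0.214], [-0.67, 0.429, -0.606, -0.618], [0.009, 0.821, 0.571, 0.819], [0.0, 0.0, 0.0, 1.0]]}
top {'fovy': 53.229, 'cx': 318.83, 'cy': 234.87, 'T': [[0.006, 0.995, -0.096, 0.439], [-1.0, 0.007, 0.009, 0.162], [0.009, 0.096, 0.995, 0.954], [0.0, 0.0, 0.0, 1.0]]}
wrist {'fovy': 71.316, 'cx': 326.76, 'cy': 238.214, 'T_tool_cam': [[-0.001, 0.955, 0.297, 0.075], [1.0, 0.0, 0.001, 0.001], [0.001, 0.297, -0.955, -0.143], [0.0, 0
[... 731 characters left out ...]
ter_1_center [(0.93, [184.0, 382.0], 1930)]
top canister_1 [(0.77, [175.0, 325.0], 1916), (0.7, [189.0, 438.0], 2152), (0.62, [180.0, 383.0], 1890)]
top stand [(0.74, [204.0, 364.0], 4256)]
top tray []
top spoon_center [(0.64, [301.0, 394.0], 405), (0.47, [183.0, 381.0], 1981)]
top spoon_bowl [(0.71, [298.0, 394.0], 468), (0.19, [190.0, 441.0], 2091)]
top spoon [(0.9, [293.0, 395.0], 510)]
top tray_spoon_center [(0.94, [225.0, 195.0], 521), (0.62, [202.0, 363.0], 4145)]
top tray_spoon [(0.66, [228.0, 192.0], 464), (0.48, [296.0, 395.0], 478)]
top bowl [(0.55, [311.0, 288.0], 1997)]
top cup [(0.97, [312.0, 474.0], 2492), (0.34, [183.0, 382.0], 1984)]
top tumbler [(0.95, [153.0, 154.0], 1543)]
```

View pics/top0.png

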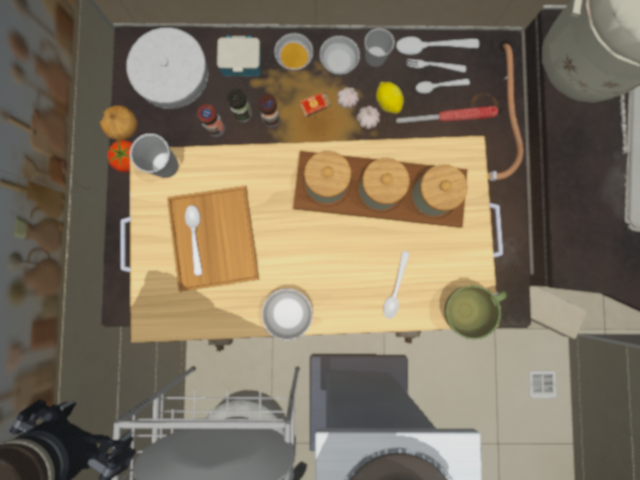

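```bash
python3 - <<'E'
from h import *
vision.grab_frame('top')
def line(th,z,x0=None):
    d=vision.cut_out('top',th)[0]; P=maskpts('top',d['mask'],z)
    c,(w,h),a=cv2.minAreaRect(P.astype(np.float32)*1000); 
    m=P.mean(0); u=np.linalg.svd(P-m,full_matrices=False)[2][0]; t=(P-m)@u
    v=np.array([-u[1],u[0]]); s=(P-m)@v
    e1=np.ptp(s[t>t.max()-.04]); e2=np.ptp(s[t<t.min()+.04])
    if e2>e1: u=-u
    print(th,'mid',np.round(np.array(c)/1000,4),'LxW',round(w,1),round(h,1),'dir',np.degrees(np.arctan2(u[1],u[0])).round(1),e1,e2)
line('spoon',.052); line('tray_spoon',.058)
for d in vision.cut_out('top','canister_1')[:4]:
    print('can',d['conf'],d['position'],ray('top',d['position'],.12).round(3))
for t in('bowl','cup','tumbler'):
    for d in vision.cut_out('top',t)[:1]: print(t,ray('top',d['position'],.07).round(3))
E
```

```text
spoon mid [0.4353 0.0115] LxW 25.6 128.4 dir 164.0 0.02581992819344721 0.011884315054607686
tray_spoon mid [0.5146 0.3909] LxW 129.3 25.0 dir 7.8 0.013772370958006892 0.02558933911407523
can 0.84 [180.4, 384.9] [0.617 0.039 0.12 ]
can 0.84 [175.3, 327.5] [0.626 0.141 0.12 ]
can 0.63 [188.8, 441.8] [ 0.603 -0.062  0.12 ]
bowl [0.386 0.212 0.07 ]
cup [ 0.385 -0.129  0.07 ]
tumbler [0.674 0.47  0.07 ]
```

The picture shows the loose spoon with its bowl at (col 391, row 305) and handle end at (404, 253), so the bowl points toward the robot. The tray spoon's bowl is at (192, 215), away from the robot. The three knobs are at about (327,171), (387,179) and (446,186). All of this agrees with the numbers. I'm moving to a spot above the loose spoon.

```bash
python3 -m creep '[{"tx":0.19,"ty":-0.44,"az":0.09,"jaw":0.2},{"tx":0.19,"ty":-0.44,"az":0.09,"jaw":0.2},{"tx":0.19,"ty":-0.44,"jaw":0.2},{"tx":0.19,"ty":-0.44,"jaw":0.2},{"tx":0.19,"ty":-0.44,"jaw":0.2}]' | tail -3
python3 -m creep '[{"tx":0.19,"ty":-0.44,"jaw":0.2},{"tx":0.19,"ty":-0.44,"jaw":0.2},{"tx":0.19,"ty":-0.44,"jaw":0.2},{"tx":0.19,"ty":-0.44,"jaw":0.2},{"tx":0.19,"ty":-0.44,"jaw":0.2}]' >/dev/null
python3 -m creep '[{"tx":0.19,"ty":-0.44,"jaw":0.2},{"tx":0.19,"ty":-0.44,"jaw":0.2},{"tx":0.19,"ty":-0.44,"tz":-0.2,"jaw":0.2},{"tz":-0.4,"jaw":0.2},{"tz":-0.4,"jaw":0.2}]'
python3 -m creep '[{"jaw":0.2},{"jaw":0.2}]'
cat > sp.py <<'E'
from h import *
import sys
def spoon(cam,th,z):
    pT=camT(cam); vision_img=vision.grab_frame(cam); cv2.imwrite('pics/'+sys.argv[1]+'.png',vision_img)
    L=vision.cut_out(cam,th)
    for d in L[:2]:
        P=maskpts(cam,d['mask'],z,pT); c,(w,h),a=cv2.minAreaRect((P*1000).astype(np.float32))
        m=P.mean(0); u=np.linalg.svd(P-m,full_matrices=False)[2][0]; v=np.array([-u[1],u[0]]); t=(P-m)@u; s=(P-m)@v
        print(th,round(d['conf'],2),'mid',np.round(c,1),'wh',round(w,1),round(h,1),'dir',np.degrees(np.arctan2(u[1],u[0])).round(1))
        for a in np.linspace(t.min(),t.max(),8)[1:-1]:
            k=abs(t-a)<.004; print('  t',round(a*1000),'mid',np.round((m+a*u+v*(s[k].max()+s[k].min())/2)*1000,1),'w',round(np.ptp(s[k])*1000,1))
if __name__=='__main__': 
    s=status.sense(); print(np.round(s['q'],1),np.round(s['tcp_pos'],4),np.round(s['tcp_rot'],1),s['grip_width'],s['time_s'])
    spoon('wrist',sys.argv[2],float(sys.argv[3]))
E
python3 sp.py w1 spoon .053
```

```text
[63.2  7.2 -2.3 80.5 -0.  90. ] [0.2367 0.4686 0.2313] [-180.     0.   153.2] 0.08558729923249286 1.65invalid input at $[0]: expected keys tx, ty, tz, ax, ay, az, jaw
invalid input at $[0]: expected keys tx, ty, tz, ax, ay, az, jaw
invalid input at $[0]: expected keys tx, ty, tz, ax, ay, az, jaw
invalid input at $[0]: expected keys tx, ty, tz, ax, ay, az, jaw
```

```bash
python3 -m creep '[{"tx":0.19,"ty":-0.44,"tz":0,"ax":0,"ay":0,"az":0.09,"jaw":0.2},{"tx":0.19,"ty":-0.44,"tz":0,"ax":0,"ay":0,"az":0.09,"jaw":0.2},{"tx":0.19,"ty":-0.44,"tz":0,"ax":0,"ay":0,"az":0,"jaw":0.2},{"tx":0.19,"ty":-0.44,"tz":0,"ax":0,"ay":0,"az":0,"jaw":0.2},{"tx":0.19,"ty":-0.44,"tz":0,"ax":0,"ay":0,"az":0,"jaw":0.2}]' 
python3 -m creep '[{"tx":0.19,"ty":-0.44,"tz":0,"ax":0,"ay":0,"az":0,"jaw":0.2},{"tx":0.19,"ty":-0.44,"tz":0,"ax":0,"ay":0,"az":0,"jaw":0.2},{"tx":0.19,"ty":-0.44,"tz":0,"ax":0,"ay":0,"az":0,"jaw":0.2},{"tx":0.19,"ty":-0.44,"tz":0,"ax":0,"ay":0,"az":0,"jaw":0.2},{"tx":0.19,"ty":-0.44,"tz":0,"ax":0,"ay":0,"az":0,"jaw":0.2}]'
python3 -m creep '[{"tx":0.19,"ty":-0.44,"tz":0,"ax":0,"ay":0,"az":0,"jaw":0.2},{"tx":0.19,"ty":-0.44,"tz":0,"ax":0,"ay":0,"az":0,"jaw":0.2},{"tx":0.19,"ty":-0.44,"tz":-0.2,"ax":0,"ay":0,"az":0,"jaw":0.2},{"tx":0,"ty":0,"tz":-0.4,"ax":0,"ay":0,"az":0,"jaw":0.2},{"tx":0,"ty":0,"tz":-0.4,"ax":0,"ay":0,"az":0,"jaw":0.2}]'
python3 -m creep '[{"tx":0,"ty":0,"tz":0,"ax":0,"ay":0,"az":0,"jaw":0.2},{"tx":0,"ty":0,"tz":0,"ax":0,"ay":0,"az":0,"jaw":0.2}]'
python3 sp.py w1 spoon .053
```

```text
time_s: 2.17
tcp_pos: [0.3129, 0.2911, 0.2313]
tcp_rot: [180.0, 0.0, 164.1]
wrist_force: [0.5, -0.2, -0.2]
grip_width: 0.0344
gripper_force: 0.0
time_s: 2.58
tcp_pos: [0.389, 0.1148, 0.2316]
tcp_rot: [180.0, 0.0, 164.0]
wrist_force: [0.7, 0.3, 0.3]
grip_width: 0.034
gripper_force: 0.0
time_s: 3.0
tcp_pos: [0.4359, 0.0087, 0.1512]
tcp_rot: [180.0, 0.2, 163.7]
wrist_force: [0.5, 0.6, -0.3]
grip_width: 0.0338
gripper_force: 0.0
time_s: 3.17
tcp_pos: [0.433, 0.0108, 0.1505]
tcp_rot: [-179.9, -0.2, 164.0]
wrist_force: [0.6, -0.5, 0.3]
grip_width: 0.0341
gripper_force: 0.0
[  1.4  -1.8 -21.9  70.1   0.   17.5] [0.433  0.0108 0.1505] [-179.9   -0.2  164. ] 0.03408673641207507 3.1667
spoon 0.7 mid [433.8   8.7] wh 26.7 127.5 dir -16.3
  t -31 mid [389.9  20.8] w 26.5
  t -12 mid [407.4  15.7] w 22.5
  t 6 mid [424.8  10.3] w 6.0
  t 24 mid [442.3   5.2] w 7.6
  t 42 mid [ 4.597e+02 -3.000e-01] w 10.2
  t 60 mid [477.4  -4.6] w 12.0
```

```bash
python3 -m creep '[{"tx":0.01,"ty":-0.037,"tz":-0.4,"ax":0,"ay":0,"az":-0.012,"jaw":0.2},{"tx":0,"ty":0,"tz":-0.4,"ax":0,"ay":0,"az":0,"jaw":0.2},{"tx":0,"ty":0,"tz":-0.3,"ax":0,"ay":0,"az":0,"jaw":0.2},{"tx":0,"ty":0,"tz":-0.16,"ax":0,"ay":0,"az":0,"jaw":0.2},{"tx":0,"ty":0,"tz":0,"ax":0,"ay":0,"az":0,"jaw":0.2}]' 
python3 -m creep '[{"tx":0,"ty":0,"tz":0,"ax":0,"ay":0,"az":0,"jaw":0.5},{"tx":0,"ty":0,"tz":0,"ax":0,"ay":0,"az":0,"jaw":1},{"tx":0,"ty":0,"tz":0,"ax":0,"ay":0,"az":0,"jaw":1},{"tx":0,"ty":0,"tz":0,"ax":0,"ay":0,"az":0,"jaw":1},{"tx":0,"ty":0,"tz":0,"ax":0,"ay":0,"az":0,"jaw":1}]'
python3 -m creep '[{"tx":0,"ty":0,"tz":0,"ax":0,"ay":0,"az":0,"jaw":1},{"tx":0,"ty":0,"tz":0,"ax":0,"ay":0,"az":0,"jaw":1}]'
```

```text
time_s: 3.68
tcp_pos: [0.4348, 0.0086, 0.05]
tcp_rot: [-180.0, -0.1, 163.4]
wrist_force: [-0.6, -0.7, -1.0]
grip_width: 0.034
gripper_force: 0.0
time_s: 4.1
tcp_pos: [0.437, 0.0084, 0.053]
tcp_rot: [179.9, 0.2, 163.3]
wrist_force: [-0.6, 1.9, 6.2]
grip_width: 0.0073
gripper_force: 58.8
time_s: 4.27
tcp_pos: [0.437, 0.0084, 0.053]
tcp_rot: [179.9, 0.2, 163.3]
wrist_force: [-0.7, 1.6, 6.4]
grip_width: 0.0072
gripper_force: 58.8
```

```bash
python3 - <<'E'
from h import *
# tray rim corners from top picture (row,col) at rim-top height
C=np.array([ray('top',rc,.0595)[:2] for rc in [(198,169.5),(186.5,246),(279,258),(291,180)]])
print(C.round(4),'centre',C.mean(0).round(4))
for i in range(4):
    d=C[(i+1)%4]-C[i]; print(np.linalg.norm(d).round(4),np.degrees(np.arctan2(d[1],d[0])).round(1))
E
```

```text
[[0.5933 0.4367]
 [0.6165 0.2931]
 [0.4423 0.2673]
 [0.4193 0.411 ]] centre [0.5178 0.352 ]
0.1454 -80.8
0.1761 -171.5
0.1456 99.1
0.1759 8.4
```

```bash
python3 -m creep '[{"tx":0,"ty":0,"tz":0.3,"ax":0,"ay":0,"az":0,"jaw":1},{"tx":0,"ty":0,"tz":0.3,"ax":0,"ay":0,"az":0,"jaw":1},{"tx":0,"ty":0,"tz":0.3,"ax":0,"ay":0,"az":0.117,"jaw":1},{"tx":0,"ty":0,"tz":0.3,"ax":0,"ay":0,"az":0.117,"jaw":1},{"tx":0,"ty":0,"tz":0.3,"ax":0,"ay":0,"az":0.117,"jaw":1}]' 
python3 -m creep '[{"tx":0.041,"ty":0.161,"tz":0,"ax":0,"ay":0,"az":0.117,"jaw":1},{"tx":0.041,"ty":0.161,"tz":0,"ax":0,"ay":0,"az":0.117,"jaw":1},{"tx":0.041,"ty":0.161,"tz":0,"ax":0,"ay":0,"az":0.117,"jaw":1},{"tx":0.041,"ty":0.161,"tz":0,"ax":0,"ay":0,"az":0.117,"jaw":1},{"tx":0.041,"ty":0.161,"tz":0,"ax":0,"ay":0,"az":0.117,"jaw":1}]' |grep -v force
python3 -m creep '[{"tx":0.041,"ty":0.161,"tz":0,"ax":0,"ay":0,"az":0.117,"jaw":1},{"tx":0.041,"ty":0.161,"tz":0,"ax":0,"ay":0,"az":0.117,"jaw":1},{"tx":0.041,"ty":0.161,"tz":0,"ax":0,"ay":0,"az":0.117,"jaw":1},{"tx":0.041,"ty":0.161,"tz":0,"ax":0,"ay":0,"az":0.117,"jaw":1},{"tx":0.041,"ty":0.161,"tz":0,"ax":0,"ay":0,"az":0.117,"jaw":1}]' |grep -v force
python3 -m creep '[{"tx":0.041,"ty":0.161,"tz":0,"ax":0,"ay":0,"az":0.117,"jaw":1},{"tx":0.041,"ty":0.161,"tz":0,"ax":0,"ay":0,"az":0.117,"jaw":1},{"tx":0.041,"ty":0.161,"tz":0,"ax":0,"ay":0,"az":0.117,"jaw":1},{"tx":0.041,"ty":0.161,"tz":0,"ax":0,"ay":0,"az":0.117,"jaw":1},{"tx":0.041,"ty":0.161,"tz":0,"ax":0,"ay":0,"az":0.117,"jaw":1}]' |grep -v force
python3 -m creep '[{"tx":0.041,"ty":0.161,"tz":0,"ax":0,"ay":0,"az":0.117,"jaw":1},{"tx":0.041,"ty":0.161,"tz":0,"ax":0,"ay":0,"az":0.117,"jaw":1},{"tx":0.041,"ty":0.161,"tz":0,"ax":0,"ay":0,"az":0.117,"jaw":1},{"tx":0.041,"ty":0.161,"tz":0,"ax":0,"ay":0,"az":0.117,"jaw":1},{"tx":0.041,"ty":0.161,"tz":0,"ax":0,"ay":0,"az":0.117,"jaw":1}]' |grep -v force
python3 -m creep '[{"tx":0.041,"ty":0.161,"tz":0,"ax":0,"ay":0,"az":0.117,"jaw":1},{"tx":0.041,"ty":0.161,"tz":0,"ax":0,"ay":0,"az":0.117,"jaw":1},{"tx":0.041,"ty":0.161,"tz":0,"ax":0,"ay":0,"az":0.117,"jaw":1},{"tx":0.041,"ty":0.161,"tz":0,"ax":0,"ay":0,"az":0.117,"jaw":1},{"tx":0.041,"ty":0.161,"tz":0,"ax":0,"ay":0,"az":0.117,"jaw":1}]'
python3 -m creep '[{"tx":0,"ty":0,"tz":0,"ax":0,"ay":0,"az":0,"jaw":1},{"tx":0,"ty":0,"tz":0,"ax":0,"ay":0,"az":0,"jaw":1}]'
python3 sp.py w2 tray_spoon .058; python3 - <<'E'
from h import *
s=status.sense()
vision.grab_frame('wrist')
for d in vision.cut_out('wrist','spoon')+vision.cut_out('wrist','tray'): print(d['conf'],d['position'],d['mask'].sum())
E
```

```text
time_s: 4.68
tcp_pos: [0.4355, 0.0081, 0.1731]
tcp_rot: [-180.0, 0.1, -175.3]
wrist_force: [0.3, 0.2, -0.6]
grip_width: 0.0074
gripper_force: 58.9
time_s: 5.1
tcp_pos: [0.4523, 0.0731, 0.1721]
tcp_rot: [-179.9, 0.1, -140.2]
grip_width: 0.0069
time_s: 5.52
tcp_pos: [0.4686, 0.1377, 0.172]
tcp_rot: [-179.9, 0.1, -105.1]
grip_width: 0.0073
time_s: 5.93
tcp_pos: [0.485, 0.2022, 0.172]
tcp_rot: [-179.9, 0.0, -70.0]
grip_width: 0.007
time_s: 6.35
tcp_pos: [0.5013, 0.2666, 0.1719]
tcp_rot: [-179.9, -0.1, -34.9]
grip_width: 0.0074
time_s: 6.77
tcp_pos: [0.5177, 0.331, 0.172]
tcp_rot: [-179.9, -0.1, 0.2]
wrist_force: [-0.3, -0.4, -0.5]
grip_width: 0.007
gripper_force: 58.9
time_s: 6.93
tcp_pos: [0.5174, 0.3306, 0.1713]
tcp_rot: [-180.0, -0.1, -0.2]
wrist_force: [0.6, -0.1, 0.1]
grip_width: 0.0074
gripper_force: 58.9
[  32.6   17.1    2.6   75.4   -0.  -147.2] [0.5174 0.3306 0.1713] [-1.8e+02 -1.0e-01 -2.0e-01] 0.00741720481121001 6.9333
tray_spoon 0.6 mid [516.1 389.5] wh 128.2 26.5 dir -172.9
  t -31 mid [561.7 394.5] w 26.3
  t -13 mid [543.6 391.9] w 22.2
  t 5 mid [525.2 390.8] w 6.2
  t 24 mid [507.  388.3] w 8.0
  t 42 mid [488.9 385.9] w 10.8
  t 61 mid [470.8 382.9] w 12.3
tray_spoon 0.18 mid [465.9 329.9] wh 225.4 47.1 dir 180.0
  t -45 mid [546.3 331.2] w 46.6
  t -13 mid [514.2 331.4] w 36.8
  t 19 mid [482.  331.1] w 9.2
  t 51 mid [449.8 331.3] w 12.9
  t 84 mid [417.6 331. ] w 14.3
  t 116 mid [385.4 331.2] w 18.4
0.86 [224.6, 325.9] 7160
0.9 [207.1, 283.6] 30982
```

View pics/w2.png

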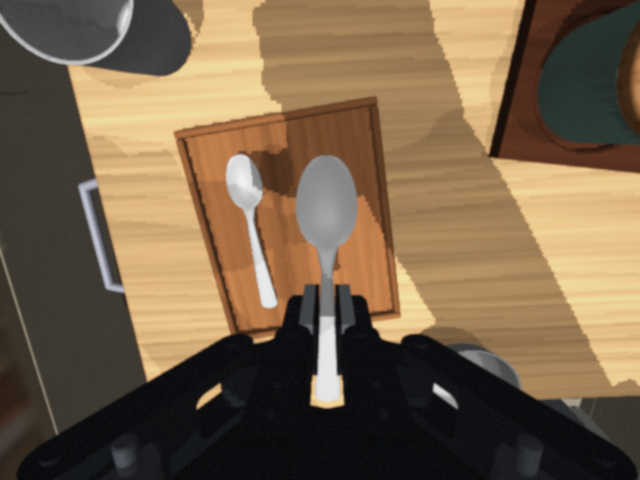

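The held spoon is straight in the jaws, bowl at (327,200), above the free half. The tray spoon lies from (240,165) to (268,303). Next: turn about 7.5° and lower it.

```bash
python3 -m creep '[{"tx":0.022,"ty":0,"tz":-0.2,"ax":0,"ay":0,"az":0.062,"jaw":1},{"tx":0.023,"ty":0,"tz":-0.4,"ax":0,"ay":0,"az":0.062,"jaw":1},{"tx":0,"ty":0,"tz":-0.4,"ax":0,"ay":0,"az":0,"jaw":1},{"tx":0,"ty":0,"tz":-0.28,"ax":0,"ay":0,"az":0,"jaw":1},{"tx":0,"ty":0,"tz":0,"ax":0,"ay":0,"az":0,"jaw":1}]'
python3 -m creep '[{"tx":0,"ty":0,"tz":-0.05,"ax":0,"ay":0,"az":0,"jaw":1},{"tx":0,"ty":0,"tz":0,"ax":0,"ay":0,"az":0,"jaw":1},{"tx":0,"ty":0,"tz":0,"ax":0,"ay":0,"az":0,"jaw":1}]'
```

```text
time_s: 7.6
tcp_pos: [0.5179, 0.3277, 0.063]
tcp_rot: [179.8, 0.4, 7.2]
wrist_force: [-0.7, -0.3, -1.3]
grip_width: 0.0073
gripper_force: 58.9
time_s: 7.85
tcp_pos: [0.5217, 0.3305, 0.0661]
tcp_rot: [-179.9, -0.1, 7.3]
wrist_force: [-0.2, 0.3, 0.1]
grip_width: 0.0073
gripper_force: 58.9
```

```bash
python3 -m creep '[{"tx":0,"ty":0,"tz":-0.04,"ax":0,"ay":0,"az":0,"jaw":1},{"tx":0,"ty":0,"tz":0,"ax":0,"ay":0,"az":0,"jaw":1},{"tx":0,"ty":0,"tz":0,"ax":0,"ay":0,"az":0,"jaw":1}]'; python3 -m creep '[{"tx":0,"ty":0,"tz":-0.03,"ax":0,"ay":0,"az":0,"jaw":1},{"tx":0,"ty":0,"tz":0,"ax":0,"ay":0,"az":0,"jaw":1},{"tx":0,"ty":0,"tz":0,"ax":0,"ay":0,"az":0,"jaw":1}]'
```

```text
time_s: 8.1
tcp_pos: [0.521, 0.3302, 0.0616]
tcp_rot: [-180.0, -0.1, 7.3]
wrist_force: [0.3, -0.2, -0.1]
grip_width: 0.0073
gripper_force: 58.9
time_s: 8.35
tcp_pos: [0.5212, 0.3303, 0.0591]
tcp_rot: [-180.0, -0.1, 7.3]
wrist_force: [0.4, -0.4, 2.4]
grip_width: 0.0071
gripper_force: 59.2
```

```bash
python3 -m creep '[{"tx":0,"ty":0,"tz":0,"ax":0,"ay":0,"az":0,"jaw":0.7},{"tx":0,"ty":0,"tz":0,"ax":0,"ay":0,"az":0,"jaw":0.45},{"tx":0,"ty":0,"tz":0,"ax":0,"ay":0,"az":0,"jaw":0.45},{"tx":0,"ty":0,"tz":0,"ax":0,"ay":0,"az":0,"jaw":0.45},{"tx":0,"ty":0,"tz":0,"ax":0,"ay":0,"az":0,"jaw":0.45}]'; python3 -m creep '[{"tx":0,"ty":0,"tz":0.1,"ax":0,"ay":0,"az":0,"jaw":0.45},{"tx":0,"ty":0,"tz":0.3,"ax":0,"ay":0,"az":0,"jaw":0.45},{"tx":0,"ty":0,"tz":0.5,"ax":0,"ay":0,"az":0,"jaw":0.45},{"tx":0,"ty":0,"tz":0.5,"ax":0,"ay":0,"az":0,"jaw":0.2},{"tx":0,"ty":0,"tz":0.5,"ax":0,"ay":0,"az":0,"jaw":0.1}]';python3 -m creep '[{"tx":0,"ty":0,"tz":0,"ax":0,"ay":0,"az":0,"jaw":0.1},{"tx":0,"ty":0,"tz":0,"ax":0,"ay":0,"az":0,"jaw":0.1}]'
python3 sp.py w3 spoon .058; python3 sp.py w3b tray .0595 | head -3
python3 - <<'E'
from h import *
pT=camT('top'); vision.grab_frame('top')
for d in vision.cut_out('top','spoon')+vision.cut_out('top','tray_spoon'): print(round(d['conf'],2),d['position'],ray('top',d['position'],.058).round(3))
E
```

```text
time_s: 8.77
tcp_pos: [0.5206, 0.3299, 0.0582]
tcp_rot: [180.0, 0.0, 7.3]
wrist_force: [0.6, -0.9, 0.1]
grip_width: 0.0232
gripper_force: 0.0
time_s: 9.18
tcp_pos: [0.5202, 0.3297, 0.2126]
tcp_rot: [180.0, 0.0, 7.3]
wrist_force: [1.9, -0.2, 0.8]
grip_width: 0.0384
gripper_force: 0.0
time_s: 9.35
tcp_pos: [0.522, 0.3308, 0.2145]
tcp_rot: [-179.8, -0.3, 7.3]
wrist_force: [-0.6, 0.1, 0.1]
grip_width: 0.0387
gripper_force: 0.0
[  32.4   17.2    8.    80.5   -0.  -154.9] [0.522  0.3308 0.2145] [-179.8   -0.3    7.3] 0.038674464380638596 9.35
spoon 0.64 mid [524.8 330.4] wh 128.3 25.7 dir -172.7
  t -31 mid [570.2 336.7] w 25.6
  t -13 mid [552.1 334. ] w 21.5
  t 5 mid [533.9 332.1] w 4.6
  t 24 mid [515.7 329.7] w 6.5
  t 42 mid [497.5 327.4] w 8.5
  t 60 mid [479.4 324.6] w 11.6
[  32.4   17.3    7.7   80.4   -0.  -154.9] [0.5206 0.3299 0.2103] [180.    0.    7.3] 0.03828535873164289 9.45
tray 0.67 mid [519.6 354.8] wh 181.0 150.3 dir -169.8
  t -56 mid [584.3 364.9] w 150.0
0.67 [244.0, 226.1] [0.507 0.328 0.058]
0.47 [311.7, 473.6] [ 0.384 -0.133  0.058]
0.47 [189.8, 439.2] [ 0.613 -0.074  0.058]
0.4 [183.2, 382.0] [0.625 0.035 0.058]
```

View pics/w3.png

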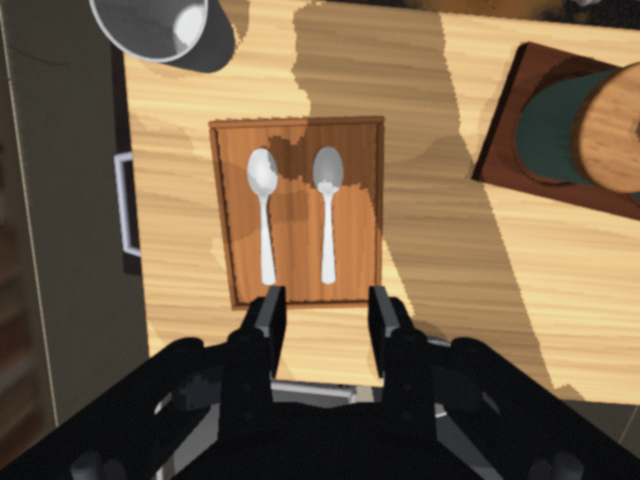

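Spoon placed: bowl at (328,170), handle end at (328,280), parallel to the tray spoon (262,170)–(268,280), both inside the tray. Now the leftmost canister.

```bash
python3 -m creep '[{"tx":0.095,"ty":-0.183,"tz":0.04,"ax":0,"ay":0,"az":-0.115,"jaw":0},{"tx":0.095,"ty":-0.183,"tz":0.04,"ax":0,"ay":0,"az":-0.115,"jaw":0},{"tx":0.095,"ty":-0.183,"tz":0.04,"ax":0,"ay":0,"az":-0.115,"jaw":0},{"tx":0.095,"ty":-0.183,"tz":0.04,"ax":0,"ay":0,"az":-0.115,"jaw":0},{"tx":0.095,"ty":-0.183,"tz":0.04,"ax":0,"ay":0,"az":-0.115,"jaw":0}]' | grep tcp
python3 -m creep '[{"tx":0.095,"ty":-0.183,"tz":0.04,"ax":0,"ay":0,"az":-0.115,"jaw":0},{"tx":0.095,"ty":-0.183,"tz":0.04,"ax":0,"ay":0,"az":-0.115,"jaw":0},{"tx":0.095,"ty":-0.183,"tz":0.04,"ax":0,"ay":0,"az":-0.115,"jaw":0},{"tx":0.095,"ty":-0.183,"tz":0.04,"ax":0,"ay":0,"az":-0.115,"jaw":0},{"tx":0.095,"ty":-0.183,"tz":0.04,"ax":0,"ay":0,"az":-0.115,"jaw":0}]' | grep tcp
python3 -m creep '[{"tx":0.095,"ty":-0.183,"tz":0.04,"ax":0,"ay":0,"az":-0.115,"jaw":0},{"tx":0.095,"ty":-0.183,"tz":0.04,"ax":0,"ay":0,"az":-0.115,"jaw":0},{"tx":0.095,"ty":-0.183,"tz":0.04,"ax":0,"ay":0,"az":-0.115,"jaw":0},{"tx":0,"ty":0,"tz":0,"ax":0,"ay":0,"az":0,"jaw":0},{"tx":0,"ty":0,"tz":0,"ax":0,"ay":0,"az":0,"jaw":0}]'
cat > can.py <<'E'
from h import *
import sys
s=status.sense(); pT=camT('wrist'); im=vision.grab_frame('wrist'); cv2.imwrite('pics/'+sys.argv[1]+'.png',im)
print(np.round(s['q'],1),np.round(s['tcp_pos'],4),np.round(s['tcp_rot'],1),s['time_s'])
for t in('canister_1','stand','canister_1_center'):
    for d in vision.cut_out('wrist',t):
        m=d['mask']; cnt=max(cv2.findContours(m.astype(np.uint8),0,2)[0],key=cv2.contourArea)
        print(t,round(d['conf'],2),np.round(d['position'],1),ray('wrist',d['position'],.1375,pT).round(4),cv2.boundingRect(cnt))
        if t=='stand' : 
            P=maskpts('wrist',m,.0625,pT)*1000; print(cv2.minAreaRect(P.astype(np.float32)))
E
python3 can.py w4
```

```text
tcp_pos: [0.5587, 0.2561, 0.2258]
tcp_rot: [179.9, 0.0, -27.6]
tcp_pos: [0.5968, 0.1828, 0.2418]
tcp_rot: [179.9, 0.0, -62.1]
time_s: 10.95
tcp_pos: [0.6196, 0.1391, 0.2514]
tcp_rot: [179.9, 0.0, -82.4]
wrist_force: [0.2, 0.4, 0.1]
grip_width: 0.0424
gripper_force: 0.0
[ 12.6  19.8  16.3  86.5   0.  -85. ] [0.6196 0.1391 0.2514] [179.9   0.  -82.4] 10.95
canister_1 0.88 [ 97.8 349.7] [0.6173 0.0373 0.1375] (295, 40, 113, 121)
canister_1 0.76 [228.9 318.2] [0.6275 0.1363 0.1375] (268, 174, 100, 106)
canister_1 0.62 [ 14.6 375.8] [ 0.6079 -0.0157  0.1375] (331, 0, 93, 39)
stand 0.88 [154.8 323. ] [0.6311 0.0789 0.1375] (256, 0, 185, 259)
((618.6015625, 68.88831329345703), (264.447265625, 113.5794677734375), 83.9833755493164)
canister_1_center 0.94 [103.4 349.8] [0.6167 0.041  0.1375] (295, 39, 113, 122)
```

View pics/w4.png

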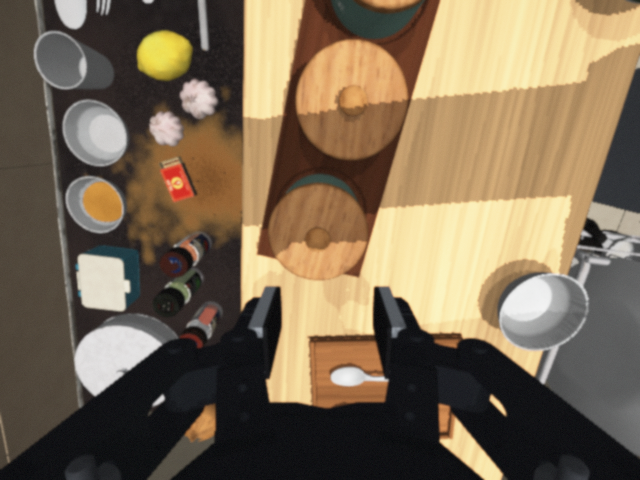

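```bash
python3 - <<'E'
from h import *
pT=camT('wrist')
a=ray('wrist',(238,318),.148,pT);b=ray('wrist',(99,352),.148,pT); print(a,b,np.linalg.norm(a-b),b+(b-a), np.degrees(np.arctan2(*(b-a)[:2])))
# lid centres by box centre at lid top
a=ray('wrist',(230,318),.1375,pT);b=ray('wrist',(100,351.5),.1375,pT); print(a,b,np.linalg.norm(a-b))
for rc in((171,327),(179,387),(186,446)): print(ray('top',rc,.152).round(4))
print(status.sense()['tcp_pos'])
E
```

```text
[0.62628913 0.14195931 0.148     ] [0.61576892 0.0402329  0.148     ] 0.10226894444253665 [ 0.6052487  -0.06149351  0.148     ] -174.0956447619381
[0.62696426 0.13859463 0.1375    ] [0.61540557 0.03986847 0.1375    ] 0.09940049243850446
[0.626  0.1423 0.152 ]
[0.613 0.04  0.152]
[ 0.6017 -0.0606  0.152 ]
[0.61904348 0.14040223 0.2516851 ]
```

```bash
python3 -m creep '[{"tx":0.088,"ty":0.022,"tz":-0.3,"ax":0,"ay":0,"az":0,"jaw":0.1},{"tx":0,"ty":0,"tz":-0.4,"ax":0,"ay":0,"az":0,"jaw":0.1},{"tx":0,"ty":0,"tz":-0.4,"ax":0,"ay":0,"az":0,"jaw":0.1},{"tx":0,"ty":0,"tz":-0.2,"ax":0,"ay":0,"az":0,"jaw":0.1},{"tx":0,"ty":0,"tz":-0.05,"ax":0,"ay":0,"az":0,"jaw":0.1}]'
python3 -m creep '[{"tx":0,"ty":0,"tz":0,"ax":0,"ay":0,"az":0,"jaw":0.1},{"tx":0,"ty":0,"tz":0,"ax":0,"ay":0,"az":0,"jaw":0.2},{"tx":0,"ty":0,"tz":0,"ax":0,"ay":0,"az":0,"jaw":0.3}]'
```

```text
time_s: 11.57
tcp_pos: [0.6241, 0.1418, 0.1399]
tcp_rot: [179.6, -0.0, -82.3]
wrist_force: [-0.3, 0.3, -0.3]
grip_width: 0.0383
gripper_force: 0.0
time_s: 11.82
tcp_pos: [0.6274, 0.1419, 0.1461]
tcp_rot: [-179.8, 0.0, -82.4]
wrist_force: [-0.2, -0.0, 0.3]
grip_width: 0.0298
gripper_force: 0.0
```

```bash
python3 -m creep '[{"tx":0,"ty":0,"tz":-0.035,"ax":0,"ay":0,"az":0,"jaw":0.3},{"tx":0,"ty":0,"tz":0,"ax":0,"ay":0,"az":0,"jaw":0.4},{"tx":0,"ty":0,"tz":0,"ax":0,"ay":0,"az":0,"jaw":0.6},{"tx":0,"ty":0,"tz":0,"ax":0,"ay":0,"az":0,"jaw":1},{"tx":0,"ty":0,"tz":0,"ax":0,"ay":0,"az":0,"jaw":1}]'
python3 -m creep '[{"tx":0,"ty":0,"tz":0,"ax":0,"ay":0,"az":0,"jaw":1},{"tx":0,"ty":0,"tz":0,"ax":0,"ay":0,"az":0,"jaw":1},{"tx":0,"ty":0,"tz":0,"ax":0,"ay":0,"az":0,"jaw":1}]'
```

```text
time_s: 12.23
tcp_pos: [0.6267, 0.1415, 0.1422]
tcp_rot: [-179.9, 0.0, -82.4]
wrist_force: [-2.7, 0.1, 5.0]
grip_width: 0.0149
gripper_force: 58.5
time_s: 12.48
tcp_pos: [0.6266, 0.1415, 0.1422]
tcp_rot: [-179.9, 0.0, -82.4]
wrist_force: [-2.4, 0.1, 6.3]
grip_width: 0.0151
gripper_force: 58.5
```

```bash
python3 -m creep '[{"tx":0,"ty":0,"tz":0.04,"ax":0,"ay":0,"az":0,"jaw":1},{"tx":0,"ty":0,"tz":0.06,"ax":0,"ay":0,"az":0,"jaw":1},{"tx":0,"ty":0,"tz":0.06,"ax":0,"ay":0,"az":0,"jaw":1},{"tx":0,"ty":0,"tz":0.06,"ax":0,"ay":0,"az":0,"jaw":1},{"tx":0,"ty":0,"tz":0.06,"ax":0,"ay":0,"az":0,"jaw":1}]'
python3 -m creep '[{"tx":0,"ty":0,"tz":0,"ax":0,"ay":0,"az":0,"jaw":1},{"tx":0,"ty":0,"tz":0,"ax":0,"ay":0,"az":0,"jaw":1},{"tx":0,"ty":0,"tz":0,"ax":0,"ay":0,"az":0,"jaw":1}]'
python3 -m creep '[{"tx":0,"ty":0,"tz":0,"ax":0,"ay":0,"az":0,"jaw":1},{"tx":0,"ty":0,"tz":0,"ax":0,"ay":0,"az":0,"jaw":1}]'; python3 -m creep '[{"tx":0,"ty":0,"tz":0,"ax":0,"ay":0,"az":0,"jaw":1}]'
```

```text
time_s: 12.9
tcp_pos: [0.6266, 0.1414, 0.164]
tcp_rot: [180.0, -0.0, -82.4]
wrist_force: [0.6, 0.4, -2.1]
grip_width: 0.0149
gripper_force: 58.7
time_s: 13.15
tcp_pos: [0.6265, 0.1414, 0.1635]
tcp_rot: [180.0, -0.0, -82.4]
wrist_force: [-1.5, 0.3, -2.3]
grip_width: 0.0148
gripper_force: 58.7
time_s: 13.32
tcp_pos: [0.6264, 0.1414, 0.1633]
tcp_rot: [180.0, -0.0, -82.4]
wrist_force: [-0.6, -0.1, -2.0]
grip_width: 0.0146
gripper_force: 58.7
time_s: 13.4
tcp_pos: [0.6264, 0.1414, 0.1634]
tcp_rot: [180.0, -0.0, -82.4]
wrist_force: [-0.5, -1.1, -2.9]
grip_width: 0.0147
gripper_force: 58.7
```

Left one weighs about 2.3 N, so it is light. I'll set it back down and move to the middle one.

```bash
python3 -m creep '[{"tx":0,"ty":0,"tz":-0.06,"ax":0,"ay":0,"az":0,"jaw":1},{"tx":0,"ty":0,"tz":-0.06,"ax":0,"ay":0,"az":0,"jaw":1},{"tx":0,"ty":0,"tz":-0.06,"ax":0,"ay":0,"az":0,"jaw":1},{"tx":0,"ty":0,"tz":-0.05,"ax":0,"ay":0,"az":0,"jaw":1},{"tx":0,"ty":0,"tz":-0.03,"ax":0,"ay":0,"az":0,"jaw":1}]'
python3 -m creep '[{"tx":0,"ty":0,"tz":0,"ax":0,"ay":0,"az":0,"jaw":1},{"tx":0,"ty":0,"tz":0,"ax":0,"ay":0,"az":0,"jaw":1},{"tx":0,"ty":0,"tz":0,"ax":0,"ay":0,"az":0,"jaw":1}]'
```

```text
time_s: 13.82
tcp_pos: [0.6261, 0.1415, 0.1422]
tcp_rot: [179.9, 0.0, -82.4]
wrist_force: [-5.4, -0.4, 12.8]
grip_width: 0.015
gripper_force: 60.0
time_s: 14.07
tcp_pos: [0.6266, 0.1414, 0.1428]
tcp_rot: [180.0, -0.0, -82.4]
wrist_force: [0.4, -0.1, -3.5]
grip_width: 0.0146
gripper_force: 58.8
```

```bash
python3 -m creep '[{"tx":0,"ty":0,"tz":-0.02,"ax":0,"ay":0,"az":0,"jaw":1},{"tx":0,"ty":0,"tz":0,"ax":0,"ay":0,"az":0,"jaw":1},{"tx":0,"ty":0,"tz":0,"ax":0,"ay":0,"az":0,"jaw":1}]'; python3 can.py w5 | head -1
```

```text
time_s: 14.32
tcp_pos: [0.6267, 0.1416, 0.1423]
tcp_rot: [-179.9, 0.0, -82.4]
wrist_force: [-1.5, 0.3, 5.6]
grip_width: 0.0148
gripper_force: 59.4
[ 12.7  20.6   3.7  73.    0.  -84.9] [0.6267 0.1416 0.1423] [-179.9    0.   -82.4] 14.3167
```

Seated again: the height matches and the contact force is back. I'll release it, rise, and go to the middle one.

```bash
python3 -m creep '[{"tx":0,"ty":0,"tz":0,"ax":0,"ay":0,"az":0,"jaw":0.6},{"tx":0,"ty":0,"tz":0,"ax":0,"ay":0,"az":0,"jaw":0.3},{"tx":0,"ty":0,"tz":0,"ax":0,"ay":0,"az":0,"jaw":0.1},{"tx":0,"ty":0,"tz":0.1,"ax":0,"ay":0,"az":0,"jaw":0.1},{"tx":0,"ty":0,"tz":0.45,"ax":0,"ay":0,"az":0,"jaw":0.1}]'
python3 -m creep '[{"tx":-0.033,"ty":-0.318,"tz":0.1,"ax":0,"ay":0,"az":0,"jaw":0.1},{"tx":-0.033,"ty":-0.318,"tz":0,"ax":0,"ay":0,"az":0,"jaw":0.1},{"tx":-0.033,"ty":-0.318,"tz":0,"ax":0,"ay":0,"az":0,"jaw":0.1},{"tx":-0.033,"ty":-0.318,"tz":0,"ax":0,"ay":0,"az":0,"jaw":0.1},{"tx":0,"ty":0,"tz":0,"ax":0,"ay":0,"az":0,"jaw":0.1}]'
python3 -m creep '[{"tx":0,"ty":0,"tz":0,"ax":0,"ay":0,"az":0,"jaw":0.1},{"tx":0,"ty":0,"tz":0,"ax":0,"ay":0,"az":0,"jaw":0.1}]'; python3 can.py w5
```

```text
time_s: 14.93
tcp_pos: [0.6238, 0.1408, 0.1794]
tcp_rot: [179.4, -0.1, -82.4]
wrist_force: [0.9, 0.9, 0.8]
grip_width: 0.0383
gripper_force: 0.0
time_s: 15.35
tcp_pos: [0.6158, 0.0359, 0.194]
tcp_rot: [-180.0, -0.1, -82.6]
wrist_force: [-0.0, 0.4, -1.1]
grip_width: 0.0382
gripper_force: 0.0
time_s: 15.52
tcp_pos: [0.6162, 0.0399, 0.1935]
tcp_rot: [-180.0, 0.0, -82.4]
wrist_force: [0.5, -0.4, -0.2]
grip_width: 0.0383
gripper_force: 0.0
[  3.7  17.4   5.8  78.3   0.  -93.9] [0.6162 0.0399 0.1935] [-180.     0.   -82.4] 15.5167
canister_1 0.74 [249.8 326. ] [0.6183 0.0337 0.1375] (266, 180, 126, 134)
canister_1 0.61 [361.6 313. ] [0.6165 0.1174 0.1375] (271, 300, 79, 108)
canister_1 0.55 [ 85.2 371.5] [ 0.6061 -0.0637  0.1375] (300, 6, 146, 160)
stand 0.87 [171.4 312.9] [ 0.6322 -0.0135  0.1375] (246, 0, 176, 309)
((614.352294921875, 25.50060272216797), (294.22235107421875, 113.22080993652344), 83.76473236083984)
stand 0.28 [363.9 311.3] [0.6175 0.1195 0.1375] (270, 300, 81, 108)
((609.8241577148438, 172.60641479492188), (114.45499420166016, 79.31155395507812), 85.21378326416016)
canister_1_center 0.57 [251.  325.5] [0.6185 0.0345 0.1375] (266, 180, 126, 134)
```

View pics/w5.png

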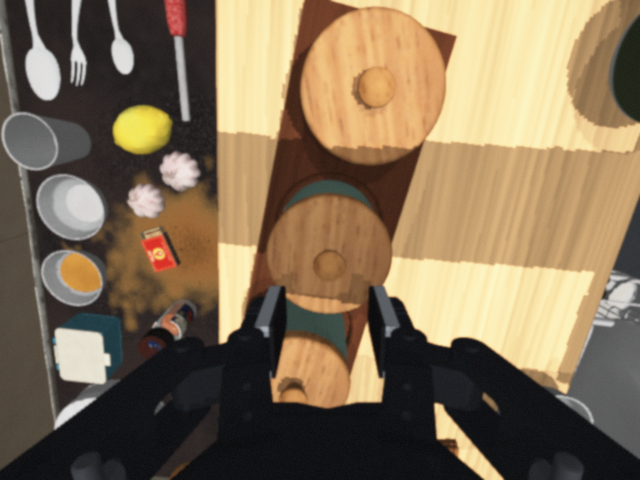

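The middle knob is at (329,264), the right one at (376,87), and the left canister stands back in its well.

```bash
python3 - <<'E'
from h import *
pT=camT('wrist')
print(ray('wrist',(264,329),.149,pT),ray('wrist',(87,376),.149,pT),status.sense()['tcp_pos'])
E
python3 -m creep '[{"tx":0,"ty":0,"tz":-0.2,"ax":0,"ay":0,"az":0,"jaw":0.1},{"tx":0,"ty":0,"tz":-0.1,"ax":0,"ay":0,"az":0,"jaw":0.1},{"tx":0,"ty":0,"tz":0,"ax":0,"ay":0,"az":0,"jaw":0.1}]'
```

```text
[0.61572998 0.03903422 0.149     ] [ 0.60494626 -0.06073015  0.149     ] [0.6161077  0.04067727 0.19319839]
time_s: 15.97
tcp_pos: [0.6149, 0.0403, 0.167]
tcp_rot: [179.8, 0.0, -82.4]
wrist_force: [-0.4, -0.4, -0.0]
grip_width: 0.0387
gripper_force: 0.0
```

```bash
python3 -m creep '[{"tx":0,"ty":-0.012,"tz":-0.2,"ax":0,"ay":0,"az":0,"jaw":0.1},{"tx":0,"ty":0,"tz":-0.1,"ax":0,"ay":0,"az":0,"jaw":0.2},{"tx":0,"ty":0,"tz":-0.02,"ax":0,"ay":0,"az":0,"jaw":0.3},{"tx":0,"ty":0,"tz":0,"ax":0,"ay":0,"az":0,"jaw":0.3},{"tx":0,"ty":0,"tz":0,"ax":0,"ay":0,"az":0,"jaw":0.3}]'
python3 -m creep '[{"tx":0,"ty":0,"tz":-0.02,"ax":0,"ay":0,"az":0,"jaw":0.4},{"tx":0,"ty":0,"tz":0,"ax":0,"ay":0,"az":0,"jaw":0.6},{"tx":0,"ty":0,"tz":0,"ax":0,"ay":0,"az":0,"jaw":1},{"tx":0,"ty":0,"tz":0,"ax":0,"ay":0,"az":0,"jaw":1},{"tx":0,"ty":0,"tz":0,"ax":0,"ay":0,"az":0,"jaw":1}]'
python3 -m creep '[{"tx":0,"ty":0,"tz":0,"ax":0,"ay":0,"az":0,"jaw":1},{"tx":0,"ty":0,"tz":0,"ax":0,"ay":0,"az":0,"jaw":1}]'
```

```text
time_s: 16.38
tcp_pos: [0.6161, 0.0389, 0.1441]
tcp_rot: [-180.0, 0.0, -82.4]
wrist_force: [-0.1, -0.0, 0.5]
grip_width: 0.0301
gripper_force: 0.0
time_s: 16.8
tcp_pos: [0.616, 0.0387, 0.1428]
tcp_rot: [-180.0, -0.0, -82.4]
wrist_force: [-2.9, -1.6, 4.8]
grip_width: 0.0148
gripper_force: 58.6
time_s: 16.97
tcp_pos: [0.616, 0.0387, 0.1427]
tcp_rot: [-180.0, -0.0, -82.4]
wrist_force: [-2.9, -0.4, 6.4]
grip_width: 0.0147
gripper_force: 58.7
```

```bash
python3 -m creep '[{"tx":0,"ty":0,"tz":0.04,"ax":0,"ay":0,"az":0,"jaw":1},{"tx":0,"ty":0,"tz":0.06,"ax":0,"ay":0,"az":0,"jaw":1},{"tx":0,"ty":0,"tz":0.06,"ax":0,"ay":0,"az":0,"jaw":1},{"tx":0,"ty":0,"tz":0.06,"ax":0,"ay":0,"az":0,"jaw":1},{"tx":0,"ty":0,"tz":0.06,"ax":0,"ay":0,"az":0,"jaw":1}]'
python3 -m creep '[{"tx":0,"ty":0,"tz":0,"ax":0,"ay":0,"az":0,"jaw":1},{"tx":0,"ty":0,"tz":0,"ax":0,"ay":0,"az":0,"jaw":1},{"tx":0,"ty":0,"tz":0,"ax":0,"ay":0,"az":0,"jaw":1}]'
python3 -m creep '[{"tx":0,"ty":0,"tz":0,"ax":0,"ay":0,"az":0,"jaw":1},{"tx":0,"ty":0,"tz":0,"ax":0,"ay":0,"az":0,"jaw":1}]'; python3 -m creep '[{"tx":0,"ty":0,"tz":0,"ax":0,"ay":0,"az":0,"jaw":1}]'
```

```text
time_s: 17.38
tcp_pos: [0.616, 0.0387, 0.1646]
tcp_rot: [180.0, 0.0, -82.4]
wrist_force: [0.3, 0.3, -4.2]
grip_width: 0.0152
gripper_force: 58.6
time_s: 17.63
tcp_pos: [0.616, 0.0387, 0.1644]
tcp_rot: [180.0, -0.0, -82.4]
wrist_force: [0.2, 0.1, -4.8]
grip_width: 0.0149
gripper_force: 58.6
time_s: 17.8
tcp_pos: [0.6159, 0.0387, 0.1642]
tcp_rot: [180.0, 0.0, -82.4]
wrist_force: [0.2, 0.1, -4.4]
grip_width: 0.0152
gripper_force: 58.6
time_s: 17.88
tcp_pos: [0.6159, 0.0387, 0.1643]
tcp_rot: [180.0, 0.0, -82.4]
wrist_force: [-0.0, -0.5, -3.5]
grip_width: 0.0148
gripper_force: 58.6
```

The middle one weighs about 4.2 N (0.43 kg), which is not over 0.6 kg. I'll put it back and try the right one.

```bash
python3 -m creep '[{"tx":0,"ty":0,"tz":-0.06,"ax":0,"ay":0,"az":0,"jaw":1},{"tx":0,"ty":0,"tz":-0.06,"ax":0,"ay":0,"az":0,"jaw":1},{"tx":0,"ty":0,"tz":-0.06,"ax":0,"ay":0,"az":0,"jaw":1},{"tx":0,"ty":0,"tz":-0.05,"ax":0,"ay":0,"az":0,"jaw":1},{"tx":0,"ty":0,"tz":-0.03,"ax":0,"ay":0,"az":0,"jaw":1}]' | grep -E 'pos|force'
python3 -m creep '[{"tx":0,"ty":0,"tz":-0.015,"ax":0,"ay":0,"az":0,"jaw":1},{"tx":0,"ty":0,"tz":0,"ax":0,"ay":0,"az":0,"jaw":1},{"tx":0,"ty":0,"tz":0,"ax":0,"ay":0,"az":0,"jaw":1},{"tx":0,"ty":0,"tz":0,"ax":0,"ay":0,"az":0,"jaw":1}]'
```

```text
tcp_pos: [0.6155, 0.0387, 0.1428]
wrist_force: [-5.8, -0.3, 12.7]
gripper_force: 60.3
time_s: 18.63
tcp_pos: [0.616, 0.0387, 0.1431]
tcp_rot: [-180.0, -0.0, -82.4]
wrist_force: [-2.8, 0.8, 3.6]
grip_width: 0.0147
gripper_force: 59.3
```

```bash
python3 -m creep '[{"tx":0,"ty":0,"tz":0,"ax":0,"ay":0,"az":0,"jaw":0.6},{"tx":0,"ty":0,"tz":0,"ax":0,"ay":0,"az":0,"jaw":0.3},{"tx":0,"ty":0,"tz":0,"ax":0,"ay":0,"az":0,"jaw":0.1},{"tx":0,"ty":0,"tz":0.1,"ax":0,"ay":0,"az":0,"jaw":0.1},{"tx":0,"ty":0,"tz":0.45,"ax":0,"ay":0,"az":0,"jaw":0.1}]' | grep pos
python3 -m creep '[{"tx":-0.034,"ty":-0.313,"tz":0.1,"ax":0,"ay":0,"az":0,"jaw":0.1},{"tx":-0.034,"ty":-0.313,"tz":0,"ax":0,"ay":0,"az":0,"jaw":0.1},{"tx":-0.034,"ty":-0.313,"tz":0,"ax":0,"ay":0,"az":0,"jaw":0.1},{"tx":-0.034,"ty":-0.313,"tz":0,"ax":0,"ay":0,"az":0,"jaw":0.1},{"tx":0,"ty":0,"tz":0,"ax":0,"ay":0,"az":0,"jaw":0.1}]' | grep pos
python3 -m creep '[{"tx":0,"ty":0,"tz":0,"ax":0,"ay":0,"az":0,"jaw":0.1},{"tx":0,"ty":0,"tz":0,"ax":0,"ay":0,"az":0,"jaw":0.1}]'; python3 can.py w6
```

```text
tcp_pos: [0.6134, 0.0386, 0.1813]
tcp_pos: [0.6051, -0.065, 0.1954]
time_s: 19.63
tcp_pos: [0.6054, -0.0612, 0.1949]
tcp_rot: [-180.0, 0.0, -82.4]
wrist_force: [0.3, -0.6, -0.2]
grip_width: 0.0386
gripper_force: 0.0
[  -5.8   16.4    4.6   78.1    0.  -103.3] [ 0.6054 -0.0612  0.1949] [-180.     0.   -82.4] 19.6333
canister_1 0.85 [249.2 327.2] [ 0.6067 -0.0674  0.1375] (266, 180, 127, 132)
canister_1 0.74 [362.3 311.5] [0.6066 0.0181 0.1375] (270, 298, 81, 110)
stand 0.69 [180.4 324.8] [ 0.6138 -0.1102  0.1375] (246, 141, 166, 170)
((608.886474609375, -26.029525756835938), (191.8695526123047, 111.92378234863281), 83.9287338256836)
canister_1_center 0.91 [363.3 311.9] [0.6062 0.0189 0.1375] (270, 297, 82, 111)
```

View pics/w6.png

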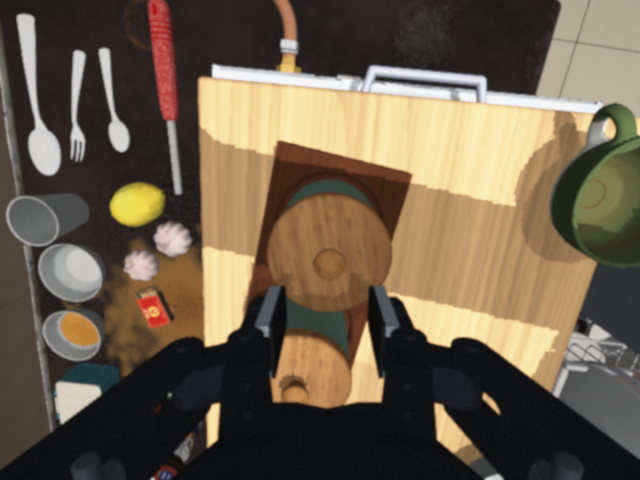

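Same view as before, knob at (329,263), middle canister back in its well. Lowering and gripping.

```bash
python3 -m creep '[{"tx":0,"ty":-0.015,"tz":-0.3,"ax":0,"ay":0,"az":0,"jaw":0.1},{"tx":0,"ty":0,"tz":-0.22,"ax":0,"ay":0,"az":0,"jaw":0.2},{"tx":0,"ty":0,"tz":-0.1,"ax":0,"ay":0,"az":0,"jaw":0.3},{"tx":0,"ty":0,"tz":0,"ax":0,"ay":0,"az":0,"jaw":0.3},{"tx":0,"ty":0,"tz":0,"ax":0,"ay":0,"az":0,"jaw":0.3}]'
python3 -m creep '[{"tx":0,"ty":0,"tz":-0.035,"ax":0,"ay":0,"az":0,"jaw":0.4},{"tx":0,"ty":0,"tz":0,"ax":0,"ay":0,"az":0,"jaw":0.6},{"tx":0,"ty":0,"tz":0,"ax":0,"ay":0,"az":0,"jaw":1},{"tx":0,"ty":0,"tz":0,"ax":0,"ay":0,"az":0,"jaw":1},{"tx":0,"ty":0,"tz":0,"ax":0,"ay":0,"az":0,"jaw":1}]'
python3 -m creep '[{"tx":0,"ty":0,"tz":0,"ax":0,"ay":0,"az":0,"jaw":1},{"tx":0,"ty":0,"tz":0,"ax":0,"ay":0,"az":0,"jaw":1}]'
```

```text
time_s: 20.25
tcp_pos: [0.605, -0.0621, 0.145]
tcp_rot: [180.0, 0.0, -82.4]
wrist_force: [0.5, -1.1, 0.9]
grip_width: 0.0299
gripper_force: 0.0
time_s: 20.67
tcp_pos: [0.6051, -0.0627, 0.1431]
tcp_rot: [-180.0, -0.0, -82.4]
wrist_force: [-3.9, 0.4, 5.5]
grip_width: 0.015
gripper_force: 58.7
time_s: 20.83
tcp_pos: [0.6051, -0.0627, 0.1431]
tcp_rot: [-180.0, -0.0, -82.4]
wrist_force: [-3.1, 0.8, 5.4]
grip_width: 0.0143
gripper_force: 58.7
```

```bash
python3 -m creep '[{"tx":0,"ty":0,"tz":0.04,"ax":0,"ay":0,"az":0,"jaw":1},{"tx":0,"ty":0,"tz":0.06,"ax":0,"ay":0,"az":0,"jaw":1},{"tx":0,"ty":0,"tz":0.06,"ax":0,"ay":0,"az":0,"jaw":1},{"tx":0,"ty":0,"tz":0.06,"ax":0,"ay":0,"az":0,"jaw":1},{"tx":0,"ty":0,"tz":0.06,"ax":0,"ay":0,"az":0,"jaw":1}]'
python3 -m creep '[{"tx":0,"ty":0,"tz":0,"ax":0,"ay":0,"az":0,"jaw":1},{"tx":0,"ty":0,"tz":0,"ax":0,"ay":0,"az":0,"jaw":1},{"tx":0,"ty":0,"tz":0,"ax":0,"ay":0,"az":0,"jaw":1}]'
python3 -m creep '[{"tx":0,"ty":0,"tz":0,"ax":0,"ay":0,"az":0,"jaw":1},{"tx":0,"ty":0,"tz":0,"ax":0,"ay":0,"az":0,"jaw":1}]'
```

```text
time_s: 21.25
tcp_pos: [0.6051, -0.0626, 0.1645]
tcp_rot: [180.0, 0.0, -82.4]
wrist_force: [0.1, -0.0, -6.2]
grip_width: 0.0149
gripper_force: 58.7
time_s: 21.5
tcp_pos: [0.6051, -0.0626, 0.1643]
tcp_rot: [180.0, 0.0, -82.4]
wrist_force: [-0.3, 0.9, -7.0]
grip_width: 0.0148
gripper_force: 58.7
time_s: 21.67
tcp_pos: [0.6049, -0.0626, 0.1641]
tcp_rot: [180.0, 0.0, -82.4]
wrist_force: [-0.4, 0.0, -6.0]
grip_width: 0.0146
gripper_force: 58.7
```

The right one weighs about 6.4 N (0.65 kg), so it is the full one. Lifting it well above its place.

```bash
python3 -m creep '[{"tx":0,"ty":0,"tz":0.08,"ax":0,"ay":0,"az":0,"jaw":1},{"tx":0,"ty":0,"tz":0.14,"ax":0,"ay":0,"az":0,"jaw":1},{"tx":0,"ty":0,"tz":0.14,"ax":0,"ay":0,"az":0,"jaw":1},{"tx":0,"ty":0,"tz":0.14,"ax":0,"ay":0,"az":0,"jaw":1},{"tx":0,"ty":0,"tz":0.14,"ax":0,"ay":0,"az":0,"jaw":1}]' | grep pos
python3 -m creep '[{"tx":0,"ty":0,"tz":0.14,"ax":0,"ay":0,"az":0,"jaw":1},{"tx":0,"ty":0,"tz":0.14,"ax":0,"ay":0,"az":0,"jaw":1},{"tx":0,"ty":0,"tz":0.14,"ax":0,"ay":0,"az":0,"jaw":1},{"tx":0,"ty":0,"tz":0.14,"ax":0,"ay":0,"az":0,"jaw":1},{"tx":0,"ty":0,"tz":0.08,"ax":0,"ay":0,"az":0,"jaw":1}]' | grep pos
python3 -m creep '[{"tx":0,"ty":0,"tz":0,"ax":0,"ay":0,"az":0,"jaw":1},{"tx":0,"ty":0,"tz":0,"ax":0,"ay":0,"az":0,"jaw":1},{"tx":0,"ty":0,"tz":0,"ax":0,"ay":0,"az":0,"jaw":1},{"tx":0,"ty":0,"tz":0,"ax":0,"ay":0,"az":0,"jaw":1},{"tx":0,"ty":0,"tz":0,"ax":0,"ay":0,"az":0,"jaw":1}]'
python3 -m creep '[{"tx":0,"ty":0,"tz":0,"ax":0,"ay":0,"az":0,"jaw":1},{"tx":0,"ty":0,"tz":0,"ax":0,"ay":0,"az":0,"jaw":1},{"tx":0,"ty":0,"tz":0,"ax":0,"ay":0,"az":0,"jaw":1},{"tx":0,"ty":0,"tz":0,"ax":0,"ay":0,"az":0,"jaw":1},{"tx":0,"ty":0,"tz":0,"ax":0,"ay":0,"az":0,"jaw":1}]'
python3 -c "
from h import *
cv2.imwrite('pics/s7.png',vision.grab_frame('scene'))"
```

```text
tcp_pos: [0.6055, -0.0627, 0.2178]
tcp_pos: [0.6056, -0.0627, 0.2696]
time_s: 22.92
tcp_pos: [0.6048, -0.0626, 0.2661]
tcp_rot: [179.9, 0.0, -82.4]
wrist_force: [0.3, -0.4, -7.2]
grip_width: 0.0149
gripper_force: 58.9
time_s: 23.33
tcp_pos: [0.6051, -0.0626, 0.2668]
tcp_rot: [180.0, 0.0, -82.4]
wrist_force: [-0.5, 0.0, -6.3]
grip_width: 0.0153
gripper_force: 58.9
```

View pics/s7.png

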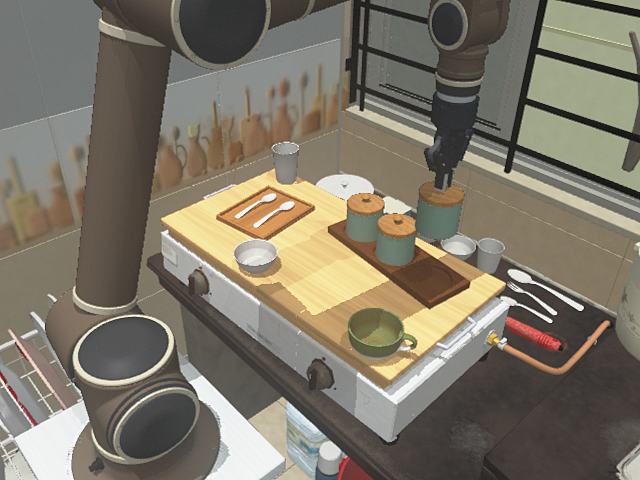

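The scene view shows the held canister upright at (440,210), well above its empty well (440,280). The other two stand upright at (365,217) and (396,238), both spoons lie in the tray at (262,210), and the bystanders are where they were. Handing in.

```bash
python3 -c "
from rig import ctrl
print(ctrl.sign_off())"
```

```text
the job is handed in; nothing more can be done
None
```

Job handed in: the teaspoon lies parallel beside the other in the tray, bowls at the same end, and the arm is holding the heaviest canister (the right-hand one, about 0.65 kg) upright about 12 cm above its well, with the other two back in theirs.

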